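# Open the stove cleaner's push-and-turn cap in its bottle holder

## Task

Stand the square white cleaner bottle squarely in the raised steel holder, right down in its tray so that it cannot turn; then push its safety cap down, twist it anticlockwise while it is pushed down, and lift it off. Finish still holding the cap level in the gripper a few centimetres (at least 4) straight above the mouth of the open bottle, with the bottle left sitting in the holder: do not put the cap down or let it go. Do not tip the bottle over and leave the other things on the table where they are.

Things in the scene. Friction and masses are not known exactly. Their poses are not given: they have to be found in the camera images.
- bottle: Loose white plastic bottle, 0.3 to 0.5 kg with cap. Body 60 x 60 mm square, 100 mm high, sides along its x and y axes (all four alike: any quarter turn is as good); then a cone 13 mm high and a round neck 36 mm across. Origin: centre of the underside, z up. Starts upright on the table with the cap locked on, 154.5 mm high in all. It may be lifted by the locked cap, whose lugs carry it.
- cap: Loose round ribbed grey push-and-turn cap, 58 mm across, 31.5 mm high, 0.05 kg, on the bottle's axis. Origin: centre of its open underside, z up to the crown. Locked, its origin is 123 mm above the bottle's underside and its yaw is the bottle's, give or take 4 degrees. Three lugs inside the skirt sit in pockets under three hooked lugs of the neck (bayonet).
- cap_crown (a point): Centre of the cap's crown, 31.5 mm above its origin. Kept pushed down, the cap turns anticlockwise seen from above: past the pocket's tooth at 35 degrees, it lifts straight off anywhere from 40 to 80; a stop ends the turn near 90. Not pushed down, or turned clockwise, it stays locked.
- cap_disc (a joint): Sprung sealing disc inside the cap (m): 0 while the cap is locked, 0.0065 pushed fully down, about -0.001 with the cap off. Its spring pushes the cap up: some 5 N starts the cap down, it must go down more than 4.5 mm to clear the tooth, and it meets a hard end at 6.5 mm, with about 14 N.
- bottle_mouth (a point): Centre of the bottle's mouth (rim plane), 142 mm above the bottle's underside.
- holder: Steel bottle holder screwed to the table: base plate 120 x 120 x 6 mm, 36 mm square post, and on it a square drip tray, 65 mm wide inside (2.5 mm of play at each side of the bottle), floor 45 mm, upright 3 mm walls to 63 mm and flared lips to 74 mm above the table, 88 mm wide over the lips. Sides along its x and y axes. Origin: centre of the base's underside.
- holder_seat (a point): Centre of the tray's floor, 45 mm above the table, axes as the holder's: the bottle's underside comes to rest here.
- press: Grey cast aluminium tortilla press, 200 mm round plates, lever folded over the top, about 300 mm long and 113 mm high. Origin: centre of its underside. Leave alone.
- board: Round wooden board, 280 mm across, 18 mm thick, flat on the table. Origin: centre of its underside. Leave alone.
- lid: Orange silicone lid with flip-top spout, 96 mm across, 32 mm high, lying on the round board. Origin: centre of its underside. Leave alone.
- jarrito: Brown glazed bellied clay mug, 88 mm across, 95 mm high, handle at its +y side. Origin: centre of its underside. Leave alone.
- tongs: Steel spring tongs, clipped shut, lying flat along their x axis, 265 mm long, 34 mm wide, 22 mm high. Origin: on the table, 115 mm from the tip end. Leave alone.
- oil: Round green glass oil bottle with a cork, 68 mm across, 220 mm high. Origin: centre of its underside. Leave alone.
- saltpot: Dark wooden lidded salt pot, 84 mm across, 80 mm high. Origin: centre of its underside. Leave alone.
Things that resemble listed ones, but are neither listed nor needed, are in the scene too. Of the things shaped like the cap, the grey one is meant.

How it is judged:
By the outcome, as a careful person would: the job done as asked, in the order asked, and still so for the second after the job is handed in, while the arm keeps its last pose, push and grip.
It also fails if it takes over 48 s, if anything falls off the work surface, if the arm or the gripper's body presses on something with over 40 N, if the wrist force passes 120 N, or if a joint passes its speed limit or range.

## Robot

A 7-joint arm with a two-finger parallel gripper is mounted at the origin on the work surface. World frame = base frame: x ahead of the robot, y to its left, z up, the work surface at z = 0. Lengths are in m, angles in rad, forces in N, time in s.
With the tool pointing down it reaches from about 0.35 to 0.9 m from the base axis. Payload 8.1 kg.
Tool frame: the origin (TCP) lies on the centre line of the jaws, within the pads' length; the fingertips stand 11 mm ahead of it and the grasp point (between the pads) lies 8 mm behind it; z points along the fingers, y is the line along which they close (so a half turn about z gives the same grasp; the last joint's range is limited). The gripper opens to 92 mm and grips with 3 to 60 N. Pads are 19 mm wide; open, the fingers measure 130 mm over their backs; the gripper's body (75 mm by 190 mm) begins 47 mm behind the grasp point.
Start: joints at [1.005, 0.434, 0.025, 1.573, -0.012, 1.134, -0.075], TCP at [0.279, -0.559, 0.199] pointing down, gripper open.
Joint ranges: [-2.62, 2.62], [-0.44, 2.09], [-1.27, 1.32], [0.08, 2.57], [-1.32, 4.46], [0.12, 2], [-2.74, 2.74]. Speed limits (rad/s): [2.22, 2.22, 3.01, 3.01, 3.14, 3.14, 3.14].

## Interface

Orientations are given as a rotation vector (axis times angle).
In Python, from cell import state, camera, get_calibration, close_job gives the robot as it stands. The module is installed in compiled form; this text tells all that it offers.
- The arm moves only by the tool step_arm, never from a script. Its argument "deltas" is a list of rows, each a list of 7 numbers: the shift along the tool's x, y, z scaled (see below), then the turn, a rotation vector about the tool's x, y, z scaled (see below), then the opening, from -1 (shut) to 1 (fully open). In form: [[tx, ty, tz, rx, ry, rz, hand], ...]. A call has 1 to 8 rows; each row is the pose to reach, as a shift and turn from the pose commanded when the call began, along the tool's axes at that moment; what a row does not reach only later rows make up. The controller multiplies each number of a shift by 0.15 m and each number of a turn by 1.5 rad. A row lasts 1/10 s, in which the tool goes at most 50 mm and 8.59 degrees, less where a joint would pass 70% of its speed; a pose out of reach is approached as far as the arm can. A call with a number of a shift or a turn outside -1 to 1 is refused whole. A call with a gripper value outside its range is refused whole. The fingers move at their own pace and stop on an object; the grip force is fixed at half the most. Time passes only in rows, so rows that repeat a pose let the fingers close. It gives the time, the measured TCP pose, the force, the opening and the grip force at its end, in the units of the state.
- state(): the state, without advancing time (a new reading comes with each control period).
- camera(name): name is "scene" or "top" or "wrist"; returns the picture (420x560x3 uint8, red, green, blue); there is no depth.
- get_calibration(name): a dict with "fx", "fy", "cx", "cy" (pixels), "xyz" and "rotation" of the camera in the world. Camera axes: x right, y down, z forward; pixel columns grow to the right and rows downward; lengths in m; the calibration is good to about 2 mm. The wrist camera is an equidistant fisheye: a pixel r from the principal point sees the ray r / f radians off the axis. A picture is of the moment at which its call begins: read the wrist's pose just before it. get_calibration takes no time and is no camera call; for the wrist camera it gives the pose at the moment of the call.
- close_job(): hands the job in; it is judged then, once.
The state is a dict: "t": time; "joint_pos": joint angles; "qvel": joint speeds; "joint_torque": joint torques, N m; "eef_pos": TCP position; "tcp_rot": TCP orientation; "ft_force": force on the tool from outside, world axes, zero at the start; "ft_torque": the same for the moment, N m; "finger_gap": finger opening in m; "grasp_force": force on a finger pad.
Only numpy, scipy, OpenCV 4.12 (cv2) and the standard library are available. Lean on these libraries where they do the work, as an engineer would, in place of code of your own. Each camera call takes 0.05 s, during which the arm holds its last target. There are 200 camera calls.

## Working session

There is one attempt and no reset: what is moved stays moved. The work goes in short steps, Python scripts to look and compute and a tool call to move; the robot and the scene stay as the last step left them, time stands still between calls to the robot, and variables do not carry over. Pictures are saved under pics/ and viewed, at most 10 in all, crops included, and the job is handed in when it is done.

Besides the shell and the picture viewer there is one more tool, called after "Emit:" in YAML: its name, and indented under it one key for each argument. step_arm: Moves the arm, as the interface text tells. Shifts and turns lie within -1 to 1; 1 stands for 0.15 m of shift or 1.5 rad of turn. Its arguments: {"type":"object","properties":{"deltas":{"type":"array","items":{"type":"array","items":{"type":"number"}}}},"required":["deltas"]}

```bash
mkdir -p pics
python3 - <<'E'
from cell import *
import cv2, numpy as np
for n in ("scene","top"):
    im=camera(n); np.save(f"pics/{n}.npy",im); c=get_calibration(n); print(n,c)
    cv2.imwrite(f"pics/{n}0.png",im[:,:,::-1])
s=state(); print({k:np.round(v,3).tolist() for k,v in s.items()})
E
```

```text
scene {'fx': 499.3837059001697, 'fy': 499.3837059001697, 'cx': 279.62012411444624, 'cy': 208.12005791865246, 'xyz': array([ 1.7913545 , -0.52884152,  0.91329514]), 'rotation': array([-1.84817811, -1.16036708,  0.68456945])}
top {'fx': 436.3462133748569, 'fy': 436.3462133748569, 'cx': 285.60213274784786, 'cy': 204.603717826568, 'xyz': array([0.37188711, 0.00791662, 1.32331629]), 'rotation': array([-2.10449054,  2.16118122, -0.17441912])}
{'t': 0.1, 'joint_pos': [1.005, 0.435, 0.025, 1.574, -0.012, 1.134, -0.075], 'qvel': [0.0, -0.002, -0.0, -0.002, 0.0, 0.0, 0.001], 'joint_torque': [0.003, -66.913, 0.988, -31.514, -0.061, 0.037, 0.0], 'eef_pos': [0.279, -0.559, 0.198], 'tcp_rot': [-3.057, -0.72, 0.001], 'ft_force': [0.497, -0.693, 0.091], 'ft_torque': [0.026, 0.04, -0.003], 'grasp_force': 0.0, 'finger_gap': 0.092}
```

View pics/scene0.png

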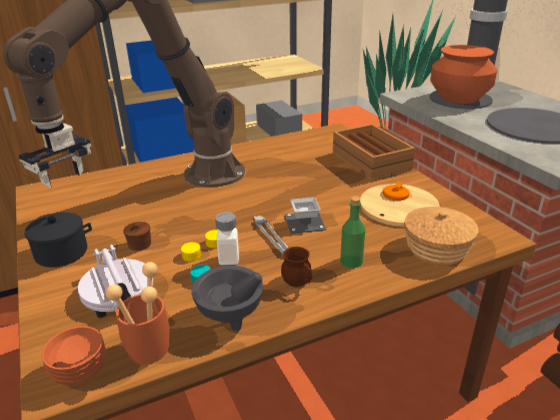

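View pics/top0.png

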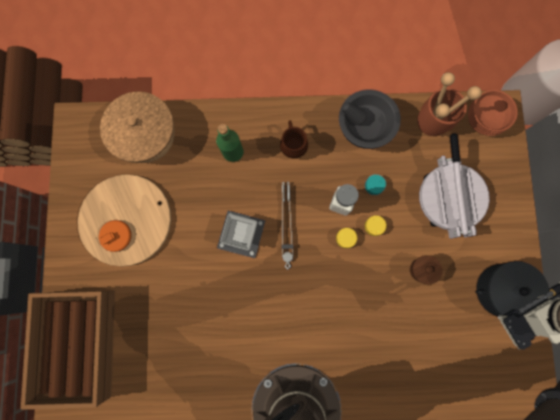

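Top image: bottle with grey cap at (346,195). Lookalike caps: teal (376,184), yellow (376,225) and (347,238); salt pot (428,269). Holder at (241,233), tongs at (288,225). Choice: the white bottle with the grey cap; checking it in a close crop.

Run:
```python
import cv2, numpy as np
t=np.load("pics/top.npy")[:,:,::-1]; s=np.load("pics/scene.npy")[:,:,::-1]
def c(im,x,y,w,h,k): return cv2.resize(im[y:y+h,x:x+w],None,fx=k,fy=k,interpolation=cv2.INTER_CUBIC)
a=np.hstack([c(t,320,170,60,60,6),c(t,210,200,60,60,6)])
b=np.hstack([c(s,200,205,60,66,5)[:, :], c(s,275,190,60,60,5)[:300].copy() if 0 else c(s,275,185,60,66,5)])
b=cv2.copyMakeBorder(b[:240+90][:,:],0,0,0,a.shape[1]-b.shape[1],cv2.BORDER_CONSTANT)
m=np.vstack([a,b])[:600] if a.shape[0]+b.shape[0]<=600 else cv2.resize(np.vstack([a,b]),(0,0),fx=1,fy=1)
cv2.imwrite("pics/crop.png",np.vstack([c(t,320,170,60,50,6).__class__ and np.hstack([c(t,320,170,60,45,6),c(t,210,205,60,60,6)[:270*1][:, :]]),np.zeros((0,720,3),np.uint8),cv2.copyMakeBorder(np.hstack([c(s,200,205,60,66,5),c(s,275,185,60,66,5)]),0,0,0,120,cv2.BORDER_CONSTANT)]))
print(cv2.imread("pics/crop.png").shape)
```

```text
(600, 720, 3)
```

View pics/crop.png

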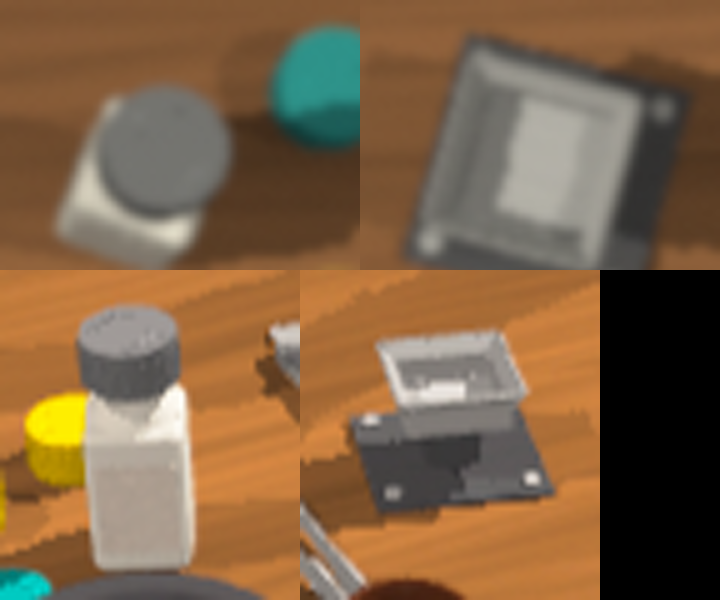

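```bash
cat > h.py <<'E'
import numpy as np, cv2
from scipy.spatial.transform import Rotation as R
from scipy.optimize import least_squares
def proj(P,c,fish=False):
    q=(np.atleast_2d(P)-c["xyz"])@R.from_rotvec(np.array(c["rotation"])).as_matrix()
    if fish:
        r=np.hypot(q[:,0],q[:,1]); th=np.arctan2(r,q[:,2]); d=q[:,:2]/np.maximum(r,1e-9)[:,None]*th[:,None]
    else: d=q[:,:2]/q[:,2:]
    return d*[c["fx"],c["fy"]]+[c["cx"],c["cy"]]
def ray(px,c,z,fish=False):
    d=(np.array(px,float)-[c["cx"],c["cy"]])/[c["fx"],c["fy"]]
    if fish:
        th=np.hypot(*d); v=np.r_[d/th*np.sin(th),np.cos(th)]
    else: v=np.r_[d,1]
    v=R.from_rotvec(np.array(c["rotation"])).as_matrix()@v
    return c["xyz"]+v*(z-c["xyz"][2])/v[2]
def place(p,L): # p=x,y,yaw ; L local pts
    return R.from_euler("z",p[2]).apply(np.atleast_2d(L))+[p[0],p[1],0]
E
python3 - <<'E'
from h import *; from cell import get_calibration as g
T,S=g("top"),g("scene")
print("crown", ray((347.1,194.6),T,.1545), ray((225.2,217.2),S,.1545))
print("bottom corners",ray((219.6,263.6),S,0),ray((238,263.6),S,0), ray((329.6,207),T,0))
b=[ray(p,S,.006) for p in [(284.6,213.6),(290.6,232.2),(325.2,228.6)]]+[ray(p,T,.006) for p in [(264.6,220.1),(228.8,210.1)]]
print("base",np.round(b,3))
l=[ray(p,S,.074) for p in [(290,199.2),(314.6,197),(320,209.6),(295.2,212.2)]]+[ray(p,T,.074) for p in [(229.6,212.4),(256.8,220.8)]]
print("lip",np.round(l,3), np.mean(l[:4],0))
E
```

```text
crown [ 0.5914265  -0.15899497  0.1545    ] [ 0.59701051 -0.15791238  0.1545    ]
bottom corners [ 0.60120206 -0.18946853  0.        ] [ 0.62626668 -0.13928752  0.        ] [ 0.5831837  -0.12546625  0.        ]
base [[0.435 0.11  0.006]
 [0.551 0.076 0.006]
 [0.583 0.189 0.006]
 [0.547 0.075 0.006]
 [0.581 0.183 0.006]]
lip [[0.46  0.119 0.074]
 [0.484 0.201 0.074]
 [0.566 0.176 0.074]
 [0.544 0.096 0.074]
 [0.563 0.172 0.074]
 [0.537 0.094 0.074]] [0.51352973 0.14832277 0.074     ]
```

The crop shows the bottle with the grey cap locked on (top ≈(347,195)) and the empty tray (top ≈(241,233)). Estimates: bottle (0.593,-0.158), holder (0.512,0.147) at yaw about -16°. I'll move above the pair for a wrist look.

Emit:
step_arm:
  deltas:
    - [0.98,-0.77,-0.33,0,0,0,1]
    - [0.98,-0.77,-0.33,0,0,0,1]
    - [0.98,-0.77,-0.33,0,0,0,1]
    - [0.98,-0.77,-0.33,0,0,0,1]
    - [0.98,-0.77,-0.33,0,0,0,1]

```text
t: 0.6
eef_pos: [0.3632, -0.3848, 0.2502]
tcp_rot: [-3.054, -0.734, -0.005]
ft_force: [-0.2, -0.8, 0.2]
finger_gap: 0.0918
grasp_force: 0.0
```

Emit:
step_arm:
  deltas:
    - [0.98,-0.77,-0.33,0,0,0,1]
    - [0.98,-0.77,-0.33,0,0,0,1]
    - [0.98,-0.77,-0.33,0,0,0,1]
    - [0.98,-0.77,-0.33,0,0,0,1]
    - [0.98,-0.77,-0.33,0,0,0,1]

```text
t: 1.1
eef_pos: [0.4422, -0.2156, 0.2995]
tcp_rot: [-3.054, -0.734, -0.006]
ft_force: [-0.5, -0.4, -0.1]
finger_gap: 0.092
grasp_force: 0.0
```

Emit:
step_arm:
  deltas:
    - [0.98,-0.77,-0.33,0,0,0,1]
    - [0.98,-0.77,-0.33,0,0,0,1]
    - [0.98,-0.77,-0.33,0,0,0,1]
    - [0.98,-0.77,-0.33,0,0,0,1]
    - [0.98,-0.77,-0.33,0,0,0,1]
    - [0.98,-0.77,-0.33,0,0,0,1]
    - [0.98,-0.77,-0.33,0,0,0,1]

```text
t: 1.8
eef_pos: [0.5184, -0.0542, 0.3469]
tcp_rot: [3.058, 0.717, -0.002]
ft_force: [-0.0, 0.1, -0.3]
finger_gap: 0.0916
grasp_force: 0.0
```

Run:
```python
from cell import *
import cv2, numpy as np, pickle
c=get_calibration("wrist"); im=camera("wrist"); pickle.dump((im,c),open("pics/w1.pkl","wb"))
print(c); s=state(); print({k:np.round(v,3).tolist() for k,v in s.items()})
cv2.imwrite("pics/w1.png",cv2.resize(im[:,:,::-1],(800,600),interpolation=cv2.INTER_CUBIC))
```

```text
{'fx': 325.19226210127806, 'fy': 325.19226210127806, 'cx': 280.47600547715, 'cy': 206.50776991198123, 'xyz': array([ 0.59211083, -0.01759102,  0.53302726]), 'rotation': array([ 2.4396232 , -1.51350242, -0.23419202])}
{'t': 1.85, 'joint_pos': [0.242, 0.197, -0.295, 1.554, 0.058, 1.401, -1.169], 'qvel': [0.003, -0.002, -0.003, -0.001, -0.002, -0.0, -0.005], 'joint_torque': [-0.767, -49.572, -2.125, -34.399, -0.096, -0.073, 0.018], 'eef_pos': [0.518, -0.054, 0.347], 'tcp_rot': [3.058, 0.716, -0.002], 'ft_force': [0.347, -0.296, -0.355], 'ft_torque': [-0.005, -0.013, 0.003], 'grasp_force': 0.0, 'finger_gap': 0.092}
```

View pics/w1.png

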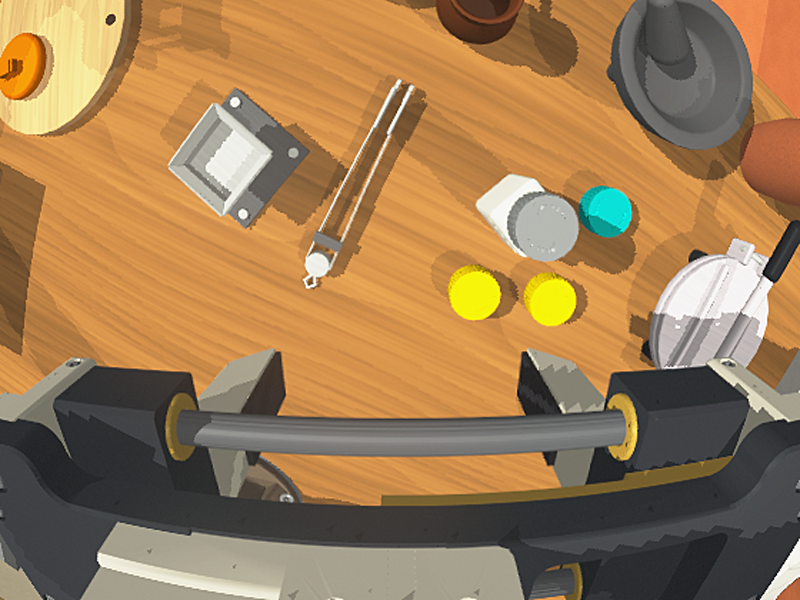

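Run:
```python
from h import *; import pickle
im,c=pickle.load(open("pics/w1.pkl","rb"))
def ortho(cx,cy,z,n=400,k=2000): # col -> +x, row -> -y
    j,i=np.meshgrid(np.arange(n),np.arange(n))
    P=np.c_[(cx+(j-n/2)/k).ravel(),(cy-(i-n/2)/k).ravel(),np.full(n*n,z)]
    m=proj(P,c,True).astype(np.float32).reshape(n,n,2)
    return cv2.remap(im,m,None,cv2.INTER_CUBIC)[:,:,::-1]
cv2.imwrite("pics/o1.png",np.hstack([ortho(.593,-.158,.1),ortho(.512,.147,.074)]))
```

```text
(no output)
```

View pics/o1.png

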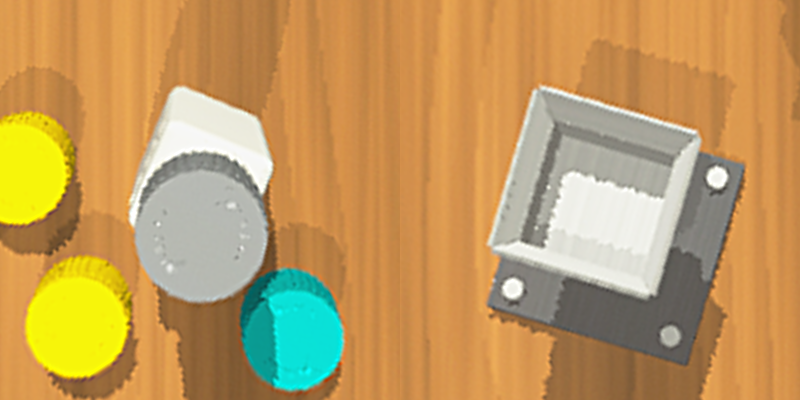

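Orthophoto: holder lip corners (138,88), (300,133), (254,297), (90,246), giving centre ≈(0.510,0.150) and yaw -16.3°. Bottle crown at (201,235), base edge (180,87)-(262,122), giving ≈(0.5935,-0.157) and yaw ≈-24°. Reaching.

Emit:
step_arm:
  deltas:
    - [0.143,0.84,-0.1,0,0,0,1]
    - [0.143,0.84,0.2,0,0,0,1]
    - [0.143,0.84,0.5,0,0,0,1]
    - [0.143,0.84,0.91,0,0,0,1]
    - [0.143,0.84,0.91,0,0,0,1]
    - [0.143,0.84,0.91,0,0,0,1]
    - [0.143,0.84,0.91,0,0,0,1]

```text
t: 2.55
eef_pos: [0.5941, -0.1566, 0.2118]
tcp_rot: [3.058, 0.718, -0.001]
ft_force: [-0.0, 0.6, 1.4]
finger_gap: 0.0918
grasp_force: 0.0
```

Run:
```python
from cell import *
import cv2, numpy as np, pickle
c=get_calibration("wrist"); im=camera("wrist"); pickle.dump((im,c),open("pics/w2.pkl","wb"))
s=state(); print({k:np.round(v,4).tolist() for k,v in s.items() if k in("eef_pos","tcp_rot","joint_pos")})
cv2.imwrite("pics/w2.png",cv2.resize(im[:,:,::-1],(800,600),interpolation=cv2.INTER_CUBIC))
```

```text
{'joint_pos': [0.334, 0.4224, -0.2368, 1.5648, 0.1051, 1.1647, -1.033], 'eef_pos': [0.5951, -0.1562, 0.213], 'tcp_rot': [3.0572, 0.7189, 0.0032]}
```

View pics/w2.png

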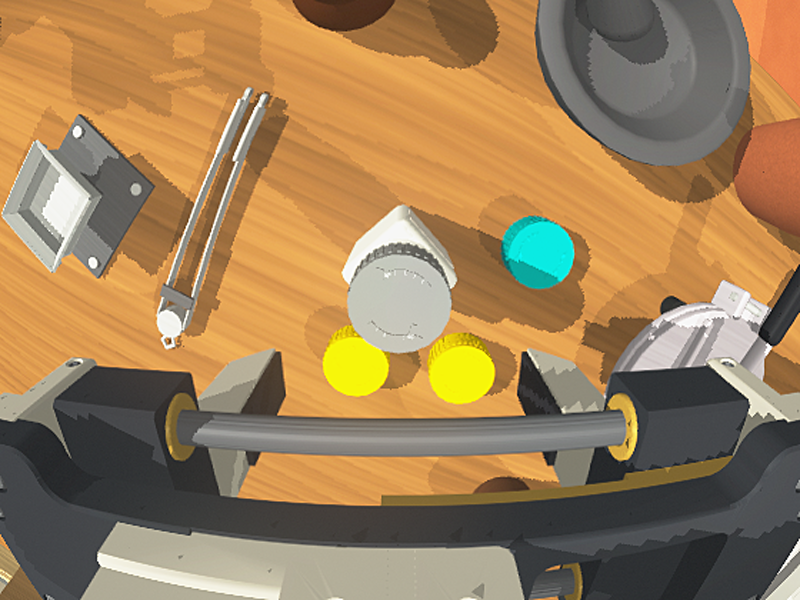

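Run:
```python
from h import *; import pickle
im,c=pickle.load(open("pics/w2.pkl","rb"))
print(ray(np.array((399.5,303))*.7,c,.1545,True))
def ortho(cx,cy,z,n=400,k=3000):
    j,i=np.meshgrid(np.arange(n),np.arange(n))
    P=np.c_[(cx+(j-n/2)/k).ravel(),(cy-(i-n/2)/k).ravel(),np.full(n*n,z)]
    m=proj(P,c,True).astype(np.float32).reshape(n,n,2)
    return cv2.remap(im,m,None,cv2.INTER_CUBIC)[:,:,::-1]
cv2.imwrite("pics/o2.png",np.hstack([ortho(.593,-.158,.0),ortho(.51,.15,.074)]))
```

```text
[ 0.59419499 -0.15576619  0.1545    ]
```

View pics/o2.png

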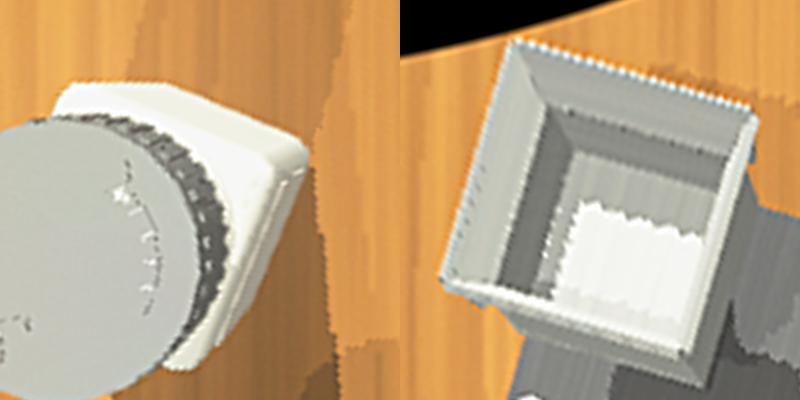

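Cap crown measures (0.594,-0.156), right under the tool; bottle yaw -25°, holder centre (0.510,0.151), yaw -17°. Descending and gripping.

Emit:
step_arm:
  deltas:
    - [-0.003,0,0.2,0,0,0,1]
    - [-0.003,0,0.35,0,0,0,1]
    - [-0.003,0,0.45,0,0,0,1]
    - [-0.003,0,0.53,0,0,0,1]
    - [-0.003,0,0.53,0,0,0,1]
    - [-0.003,0,0.53,0,0,0,1]

```text
t: 3.2
eef_pos: [0.5949, -0.1558, 0.1331]
tcp_rot: [3.057, 0.72, 0.003]
ft_force: [0.9, 0.8, 0.3]
finger_gap: 0.0919
grasp_force: 0.0
```

Emit:
step_arm:
  deltas:
    - [0,0,0,0,0,0,-1]
    - [0,0,0,0,0,0,-1]
    - [0,0,0,0,0,0,-1]
    - [0,0,0,0,0,0,-1]
    - [0,0,0,0,0,0,-1]
    - [0,0,0,0,0,0,-1]
    - [0,0,0,0,0,0,-1]
    - [0,0,0,0,0,0,-1]

```text
t: 4.0
eef_pos: [0.594, -0.1558, 0.1316]
tcp_rot: [-3.058, -0.72, 0.0]
ft_force: [-0.3, 0.6, -0.1]
finger_gap: 0.0325
grasp_force: 0.0
```

Run:
```python
from cell import *
import cv2, numpy as np, pickle
s=state(); print({k:np.round(v,4).tolist() for k,v in s.items()})
c=get_calibration("wrist"); im=camera("wrist"); sc=camera("scene")
pickle.dump((im,c),open("pics/w3.pkl","wb"))
a=cv2.resize(im[180:420,100:460,::-1],(450,300)); b=cv2.resize(sc[130:290,140:340,::-1],(375,300),interpolation=cv2.INTER_CUBIC)[:, :350]
cv2.imwrite("pics/m3.png",np.hstack([a,b]))
```

```text
{'t': 4.0, 'joint_pos': [0.3295, 0.492, -0.2316, 1.6677, 0.1295, 0.997, -1.0542], 'qvel': [0.0007, -0.0012, 0.0003, -0.0008, 0.0026, 0.0013, -0.0], 'joint_torque': [0.0006, -68.1039, -3.079, -29.0111, -0.0464, -0.0491, 0.0], 'eef_pos': [0.594, -0.1558, 0.1316], 'tcp_rot': [-3.0579, -0.7203, 0.0001], 'ft_force': [-0.2634, 0.5559, -0.0859], 'ft_torque': [0.0057, -0.0136, -0.0039], 'grasp_force': 0.0, 'finger_gap': 0.0325}
```

View pics/m3.png

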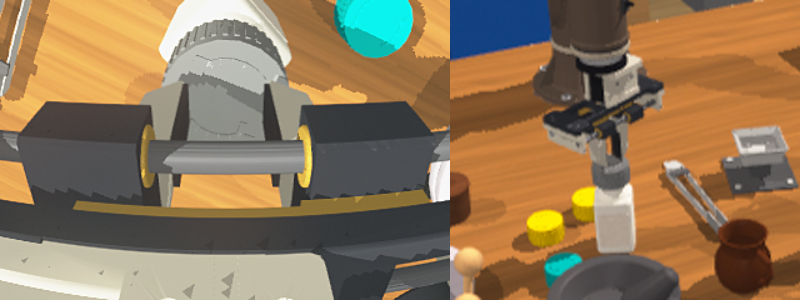

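Run:
```python
from h import *; import pickle
from cell import *
s=state(); g=s["finger_gap"]
im,c=pickle.load(open("pics/w3.pkl","rb"))
Rt=R.from_rotvec(s["tcp_rot"]).as_matrix(); 
for nm,l in (("tipL",[0,-g/2,.011]),("tipR",[0,g/2,.011]),("tipL+x",[.0095,-g/2,.011]),("tipR+x",[.0095,g/2,.011]),("graspL",[0,-g/2,-.008]),("tip open L",[0,-.046,.011])):
    p=proj(s["eef_pos"]+Rt@np.array(l),c,True)[0]; print(nm,p,"crop",(p-[100,180])*1.25)
for z in (.1545,.2,.1545+.02): print(z,ray(np.array([220,100])/1.25+[100,180],c,z,True))
for n in("scene","top"):
    cc=get_calibration(n); print(n,proj(s["eef_pos"]+Rt@np.array([0,0,.011]),cc))
print(Rt[:,2], R.from_rotvec(c["rotation"]).as_matrix()[:,2])
cc=get_calibration("scene");p=proj(s["eef_pos"]+Rt@np.array([0,0,.011]),cc)[0];print((p-[140,130])*1.875+[450,0])
```

```text
tipL [262.08254401 235.06372853] crop [202.60318001  68.82966066]
tipR [298.93365103 235.04764196] crop [248.66706379  68.80955245]
tipL+x [261.79189674 221.49640671] crop [202.23987092  51.87050839]
tipR+x [299.21391945 221.48023757] crop [249.01739931  51.85029696]
graspL [260.43372192 247.13119204] crop [200.5421524   83.91399006]
tip open L [211.43387648 234.68594306] crop [139.29234561  68.35742883]
0.1545 [ 0.59190068 -0.15393273  0.1545    ]
0.2 [ 0.61291768 -0.14423137  0.2       ]
0.1745 [ 0.60113892 -0.14966839  0.1745    ]
scene [[226.40263298 226.32967342]]
top [[344.26789535 195.99896966]]
[-3.71968911e-05  1.11632764e-05 -9.99999999e-01] [-0.26949352 -0.13448716 -0.95356513]
[612.00493684 180.61813767]
```

Run:
```python
from h import *; import pickle
from cell import *
im,c=pickle.load(open("pics/w1.pkl","rb"))
E=np.array([.518,-.054,.347]); Rt=R.from_rotvec([3.058,.716,-.002]).as_matrix()
for d in (0,.01,.02,.03,.04,.05):
  print(d,[ (proj(E+Rt@np.array([x,-.046,.011-d]),c,True)[0]/.7).round().tolist() for x in(.0095,0,-.0095)])
print("observed about (279,350)")
```

```text
0 [[300.0, 317.0], [301.0, 336.0], [303.0, 354.0]]
0.01 [[295.0, 325.0], [297.0, 344.0], [299.0, 364.0]]
0.02 [[290.0, 333.0], [292.0, 354.0], [294.0, 374.0]]
0.03 [[285.0, 343.0], [287.0, 364.0], [289.0, 384.0]]
0.04 [[279.0, 353.0], [281.0, 375.0], [284.0, 396.0]]
0.05 [[272.0, 364.0], [275.0, 387.0], [278.0, 409.0]]
observed about (279,350)
```

The crop shows the fingers closed above the crown (gap 32 mm, no force, crown visible between the fingers). Projecting the fingertips against the first wrist image, the real tips sit about 38 mm behind where the TCP reading implies. I'll open and go down about 34 mm more, watching the force.

Emit:
step_arm:
  deltas:
    - [0,0,0,0,0,0,1]
    - [0,0,0,0,0,0,1]
    - [0,0,0,0,0,0,1]
    - [0,0,0,0,0,0,1]
    - [0,0,0,0,0,0,1]
    - [0,0,0,0,0,0,1]
    - [0,0,0,0,0,0,1]
    - [0,0,0,0,0,0,1]

```text
t: 4.9
eef_pos: [0.594, -0.1557, 0.1316]
tcp_rot: [3.058, 0.72, 0.0]
ft_force: [-0.1, -0.1, -0.2]
finger_gap: 0.0837
grasp_force: 0.0
```

Emit:
step_arm:
  deltas:
    - [0,0,0.03,0,0,0,1]
    - [0,0,0.06,0,0,0,1]
    - [0,0,0.09,0,0,0,1]
    - [0,0,0.12,0,0,0,1]
    - [0,0,0.12,0,0,0,1]

```text
t: 5.4
eef_pos: [0.5934, -0.1557, 0.1126]
tcp_rot: [-3.057, -0.72, 0.002]
ft_force: [0.1, -0.7, -0.1]
finger_gap: 0.0918
grasp_force: 0.0
```

Emit:
step_arm:
  deltas:
    - [0,0,0.02,0,0,0,1]
    - [0,0,0.04,0,0,0,1]
    - [0,0,0.06,0,0,0,1]
    - [0,0,0.08,0,0,0,1]
    - [0,0,0.09,0,0,0,1]
    - [0,0,0.09,0,0,0,1]

```text
t: 6.0
eef_pos: [0.5938, -0.1557, 0.0998]
tcp_rot: [-3.058, -0.72, 0.001]
ft_force: [0.9, -0.2, 0.0]
finger_gap: 0.092
grasp_force: 0.0
```

Run:
```python
from cell import *
import cv2, numpy as np, pickle
c=get_calibration("wrist"); im=camera("wrist"); sc=camera("scene")
a=cv2.resize(im[180:420,100:460,::-1],(450,300)); b=cv2.resize(sc[180:280,180:280,::-1],(300,300),interpolation=cv2.INTER_CUBIC)
cv2.imwrite("pics/m4.png",np.hstack([a,b]))
```

```text
(no output)
```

View pics/m4.png

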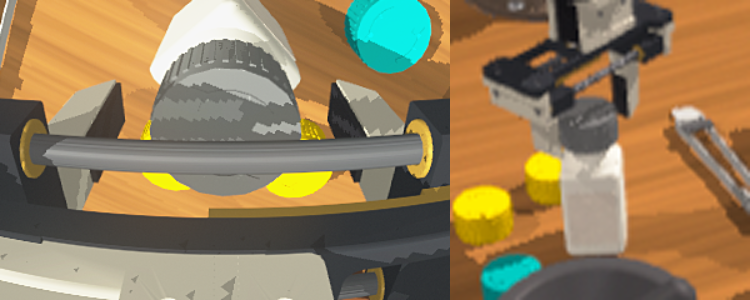

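The fingers now straddle the cap with the body clear; the right fingertip in the scene crop is at about (627,117). Checking its height.

Run:
```python
from h import *
from cell import *
s=state();c=get_calibration("scene"); Rt=R.from_rotvec(s["tcp_rot"]).as_matrix()
for d in (.011,0,-.01,-.02,-.03,-.04): print(d,((proj(s["eef_pos"]+Rt@np.array([[0,-.046,d]]).T.ravel(),c)[0]-180)*3+[450,0]).round(), ((proj(s["eef_pos"]+Rt@np.array([0,-.065,d]),c)[0]-180)*3+[450,0]).round())
```

```text
0.011 [623. 145.] [635. 137.]
0 [622. 136.] [635. 128.]
-0.01 [621. 128.] [634. 120.]
-0.02 [621. 120.] [634. 112.]
-0.03 [620. 111.] [633. 103.]
-0.04 [620. 103.] [632.  95.]
```

Emit:
step_arm:
  deltas:
    - [0,0,0,0,0,0,-1]
    - [0,0,0,0,0,0,-1]
    - [0,0,0,0,0,0,-1]
    - [0,0,0,0,0,0,-1]
    - [0,0,0,0,0,0,-1]
    - [0,0,0,0,0,0,-1]
    - [0,0,0,0,0,0,-1]
    - [0,0,0,0,0,0,-1]

```text
t: 6.9
eef_pos: [0.594, -0.1556, 0.1001]
tcp_rot: [-3.058, -0.72, 0.0]
ft_force: [0.1, 0.1, 1.1]
finger_gap: 0.0579
grasp_force: 30.0
```

Emit:
step_arm:
  deltas:
    - [0,0,-0.1,0,0,0,-1]
    - [0,0,-0.25,0,0,0,-1]
    - [0,0,-0.4,0,0,0,-1]
    - [0,0,-0.55,0,0,0,-1]
    - [0,0,-0.7,0,0,0,-1]
    - [0,0,-0.7,0,0,0,-1]
    - [0,0,-0.7,0,0,0,-1]

```text
t: 7.6
eef_pos: [0.5937, -0.1558, 0.2044]
tcp_rot: [3.058, 0.72, -0.001]
ft_force: [-0.1, -0.2, -3.9]
finger_gap: 0.0581
grasp_force: 30.0
```

Emit:
step_arm:
  deltas:
    - [0.03,-0.14,0,0,0,0,-1]
    - [0.07,-0.34,0,0,0,0,-1]
    - [0.11,-0.56,0,0,0,0,-1]
    - [0.16,-0.78,0,0,0,0,-1]
    - [0.2,-1,0,0,0,0,-1]

```text
t: 8.1
eef_pos: [0.5523, -0.007, 0.2031]
tcp_rot: [-3.057, -0.72, 0.005]
ft_force: [0.2, 0.5, -4.0]
finger_gap: 0.058
grasp_force: 30.0
```

Emit:
step_arm:
  deltas:
    - [0.05,-0.25,0,0,0,-0.02,-1]
    - [0.1,-0.5,0,0,0,-0.04,-1]
    - [0.14,-0.7,0,0,0,-0.06,-1]
    - [0.17,-0.85,0,0,0,-0.08,-1]
    - [0.19,-0.94,0,0,0,-0.095,-1]
    - [0.19,-0.94,0,0,0,-0.095,-1]
    - [0.19,-0.94,0,0,0,-0.095,-1]

```text
t: 8.8
eef_pos: [0.5165, 0.1294, 0.2043]
tcp_rot: [2.999, 0.934, -0.002]
ft_force: [0.9, -0.4, -3.4]
finger_gap: 0.0578
grasp_force: 30.0
```

Run:
```python
from h import *; import pickle
from cell import *
s=state(); print({k:np.round(v,4).tolist() for k,v in s.items() if k in("eef_pos","tcp_rot","joint_pos","ft_force","ft_torque")})
a=R.from_rotvec(s["tcp_rot"]).as_matrix()[:,0]; print("toolx yaw",np.degrees(np.arctan2(a[1],a[0])))
c=get_calibration("wrist"); im=camera("wrist"); sc=camera("scene"); pickle.dump((im,c,sc),open("pics/w5.pkl","wb"))
a=cv2.resize(im[60:300,100:460,::-1],(450,300)); b=cv2.resize(sc[140:240,250:366,::-1],(350,300),interpolation=cv2.INTER_CUBIC)
cv2.imwrite("pics/m5.png",np.hstack([a,b]))
```

```text
{'joint_pos': [-0.0488, 0.3129, -0.3825, 1.7652, 0.1307, 1.0899, -1.4422], 'eef_pos': [0.5165, 0.1294, 0.2043], 'tcp_rot': [2.9987, 0.9341, -0.0022], 'ft_force': [0.8568, -0.4294, -3.4073], 'ft_torque': [-0.0523, 0.0032, 0.025]}
toolx yaw 34.60278231986863
```

View pics/m5.png

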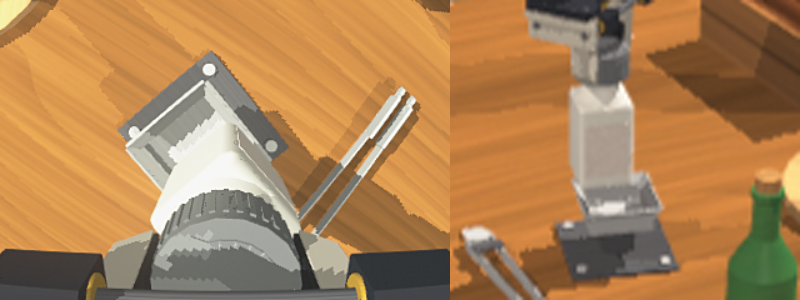

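Wrist crop: the bottle, gripped by its cap, hangs upright with its near base corner at (235,122), sides roughly parallel to the tray, and short of the tray by about 22 mm. Finishing the shift and lowering to the lips.

Emit:
step_arm:
  deltas:
    - [0.02,-0.07,0,0,0,0,-1]
    - [0.047,-0.143,0,0,0,0,-1]
    - [0.047,-0.143,0,0,0,0,-1]
    - [0.047,-0.143,0.05,0,0,0,-1]
    - [0.047,-0.143,0.1,0,0,0,-1]
    - [0.047,-0.143,0.15,0,0,0,-1]
    - [0.047,-0.143,0.16,0,0,0,-1]
    - [0.047,-0.143,0.16,0,0,0,-1]

```text
t: 9.7
eef_pos: [0.5098, 0.1521, 0.1805]
tcp_rot: [2.999, 0.936, -0.002]
ft_force: [0.7, 0.2, -2.9]
finger_gap: 0.0578
grasp_force: 30.0
```

Emit:
step_arm:
  deltas:
    - [0,0,0.02,0,0,0,-1]
    - [0,0,0.03,0,0,0,-1]
    - [0,0,0.04,0,0,0,-1]
    - [0,0,0.05,0,0,0,-1]
    - [0,0,0.06,0,0,0,-1]
    - [0,0,0.07,0,0,0,-1]

```text
t: 10.3
eef_pos: [0.5101, 0.1525, 0.1706]
tcp_rot: [2.999, 0.936, 0.0]
ft_force: [0.3, 0.1, -3.7]
finger_gap: 0.0578
grasp_force: 30.0
```

Emit:
step_arm:
  deltas:
    - [-0.003,0.006,0.01,0,0,0,-1]
    - [-0.003,0.006,0.02,0,0,0,-1]
    - [-0.003,0.006,0.03,0,0,0,-1]
    - [-0.003,0.006,0.04,0,0,0,-1]
    - [-0.003,0.006,0.05,0,0,0,-1]
    - [-0.003,0.006,0.06,0,0,0,-1]

```text
t: 10.9
eef_pos: [0.5102, 0.1515, 0.1615]
tcp_rot: [2.999, 0.936, 0.0]
ft_force: [-0.1, -0.7, -2.3]
finger_gap: 0.0576
grasp_force: 30.0
```

```bash
python3 -c "
from cell import *; import numpy as np
s=state(); print({k:np.round(v,4).tolist() for k,v in s.items() if k in('eef_pos','tcp_rot','ft_force','ft_torque')})"
```

```text
{'eef_pos': [0.5102, 0.1515, 0.1615], 'tcp_rot': [2.9988, 0.9363, 0.0001], 'ft_force': [-0.1235, -0.7195, -2.3035], 'ft_torque': [-0.0346, 0.0181, 0.0586]}
```

Emit:
step_arm:
  deltas:
    - [0,0,0.01,0,0,0,-1]
    - [0,0,0.02,0,0,0,-1]
    - [0,0,0.03,0,0,0,-1]
    - [0,0,0.04,0,0,0,-1]
    - [0,0,0.04,0,0,0,-1]

```text
t: 11.4
eef_pos: [0.5101, 0.1513, 0.1554]
tcp_rot: [2.999, 0.936, -0.001]
ft_force: [0.0, -0.7, -3.1]
finger_gap: 0.0581
grasp_force: 30.0
```

```bash
python3 -c "
from cell import *; import numpy as np
s=state(); print({k:np.round(v,4).tolist() for k,v in s.items() if k in('eef_pos','tcp_rot','ft_force','ft_torque')})"
```

```text
{'eef_pos': [0.5101, 0.1513, 0.1554], 'tcp_rot': [2.9988, 0.9362, -0.0006], 'ft_force': [0.0319, -0.742, -3.1464], 'ft_torque': [-0.0369, -0.0317, 0.0178]}
```

Inside the walls, still hanging freely. On to the seat.

Emit:
step_arm:
  deltas:
    - [0,0,0.015,0,0,0,-1]
    - [0,0,0.03,0,0,0,-1]
    - [0,0,0.045,0,0,0,-1]
    - [0,0,0.06,0,0,0,-1]
    - [0,0,0.06,0,0,0,-1]

```text
t: 11.9
eef_pos: [0.51, 0.1513, 0.1462]
tcp_rot: [2.999, 0.936, -0.001]
ft_force: [0.6, -0.6, -3.3]
finger_gap: 0.0581
grasp_force: 30.0
```

Emit:
step_arm:
  deltas:
    - [0,0,0.005,0,0,0,-1]
    - [0,0,0.01,0,0,0,-1]
    - [0,0,0.015,0,0,0,-1]
    - [0,0,0.02,0,0,0,-1]
    - [0,0,0.02,0,0,0,-1]

```text
t: 12.4
eef_pos: [0.5105, 0.1516, 0.1443]
tcp_rot: [2.999, 0.936, 0.002]
ft_force: [-1.9, -0.4, 5.4]
finger_gap: 0.0582
grasp_force: 30.0
```

Seated: contact at the expected height (underside ≈ 45 mm). Now pushing the cap down.

Emit:
step_arm:
  deltas:
    - [0,0,0.008,0,0,0,-1]
    - [0,0,0.016,0,0,0,-1]
    - [0,0,0.024,0,0,0,-1]
    - [0,0,0.03,0,0,0,-1]
    - [0,0,0.03,0,0,0,-1]

```text
t: 12.9
eef_pos: [0.5108, 0.1517, 0.1403]
tcp_rot: [2.999, 0.936, 0.003]
ft_force: [-3.3, -2.7, 10.1]
finger_gap: 0.0575
grasp_force: 30.0
```

Emit:
step_arm:
  deltas:
    - [0,0,0.006,0,0,0,-1]
    - [0,0,0.012,0,0,0,-1]
    - [0,0,0.018,0,0,0,-1]
    - [0,0,0.018,0,0,0,-1]

```text
t: 13.3
eef_pos: [0.5112, 0.1519, 0.1385]
tcp_rot: [2.999, 0.936, 0.005]
ft_force: [-4.4, -1.8, 18.3]
finger_gap: 0.058
grasp_force: 30.0
```

Emit:
step_arm:
  deltas:
    - [0,0,0.006,0,0,-0.06,-1]
    - [0,0,0.006,0,0,-0.12,-1]
    - [0,0,0.006,0,0,-0.18,-1]
    - [0,0,0.006,0,0,-0.24,-1]
    - [0,0,0.006,0,0,-0.3,-1]

```text
t: 13.8
eef_pos: [0.5123, 0.1525, 0.1384]
tcp_rot: [2.711, 1.585, 0.008]
ft_force: [-3.4, -0.5, 20.2]
finger_gap: 0.0577
grasp_force: 30.0
```

```bash
python3 -c "
from cell import *; import numpy as np
s=state(); print({k:np.round(v,4).tolist() for k,v in s.items() if k in('eef_pos','joint_pos','ft_force','ft_torque')})"
```

```text
{'joint_pos': [-0.0219, 0.3955, -0.4854, 1.8455, 0.2242, 0.949, -1.1183], 'eef_pos': [0.5123, 0.1525, 0.1384], 'ft_force': [-3.3736, -0.5045, 20.174], 'ft_torque': [-0.2413, 0.6313, -0.1205]}
```

Emit:
step_arm:
  deltas:
    - [0,0,0,0,0,-0.07,-1]
    - [0,0,0,0,0,-0.14,-1]
    - [0,0,0,0,0,-0.21,-1]
    - [0,0,0,0,0,-0.28,-1]
    - [0,0,0,0,0,-0.35,-1]
    - [0,0,0,0,0,-0.42,-1]
    - [0,0,0,0,0,-0.45,-1]
    - [0,0,0,0,0,-0.45,-1]

```text
t: 14.6
eef_pos: [0.5116, 0.1535, 0.1384]
tcp_rot: [2.034, 2.392, 0.007]
ft_force: [-5.9, 2.2, 22.0]
finger_gap: 0.0577
grasp_force: 30.0
```

```bash
python3 -c "
from cell import *; import numpy as np
s=state(); print({k:np.round(v,4).tolist() for k,v in s.items() if k in('eef_pos','tcp_rot','joint_pos','ft_force','ft_torque')})
v=s['tcp_rot']; print(np.degrees(2*np.arctan2(v[1],v[0])))"
```

```text
{'joint_pos': [0.0904, 0.4274, -0.6443, 1.8367, 0.3058, 0.9729, -0.5223], 'eef_pos': [0.5116, 0.1535, 0.1384], 'tcp_rot': [2.0339, 2.3923, 0.0073], 'ft_force': [-5.9004, 2.1719, 21.9851], 'ft_torque': [0.1202, 1.2518, -0.0009]}
99.25993320658858
```

Turned 65° under 22 N. Lifting slowly, watching the weight (0.5 N for the cap alone, about 3.5-4 N with the bottle).

Emit:
step_arm:
  deltas:
    - [0,0,-0.03,0,0,0,-1]
    - [0,0,-0.06,0,0,0,-1]
    - [0,0,-0.09,0,0,0,-1]
    - [0,0,-0.11,0,0,0,-1]
    - [0,0,-0.11,0,0,0,-1]

```text
t: 15.1
eef_pos: [0.5104, 0.1513, 0.1522]
tcp_rot: [2.038, 2.391, 0.0]
ft_force: [-0.5, -0.3, -0.6]
finger_gap: 0.0581
grasp_force: 30.0
```

```bash
python3 -c "
from cell import *; import numpy as np
s=state(); print({k:np.round(v,4).tolist() for k,v in s.items() if k in('eef_pos','tcp_rot','ft_force','ft_torque')})"
```

```text
{'eef_pos': [0.5104, 0.1513, 0.1522], 'tcp_rot': [2.0377, 2.3906, 0.0003], 'ft_force': [-0.4921, -0.3436, -0.6263], 'ft_torque': [0.032, -0.1404, 0.0276]}
```

Emit:
step_arm:
  deltas:
    - [0,0,-0.08,0,0,0,-1]
    - [0,0,-0.16,0,0,0,-1]
    - [0,0,-0.26,0,0,0,-1]
    - [0,0,-0.36,0,0,0,-1]
    - [0,0,-0.45,0,0,0,-1]
    - [0,0,-0.48,0,0,0,-1]
    - [0,0,-0.48,0,0,0,-1]
    - [0,0,-0.48,0,0,0,-1]

```text
t: 15.9
eef_pos: [0.51, 0.1512, 0.2236]
tcp_rot: [-2.037, -2.391, 0.001]
ft_force: [-0.0, 0.0, -0.7]
finger_gap: 0.0577
grasp_force: 30.0
```

Run:
```python
from h import *
from cell import *
s=state(); print({k:np.round(v,4).tolist() for k,v in s.items() if k in('eef_pos','tcp_rot','ft_force','finger_gap')})
sc=camera("scene"); cv2.imwrite("pics/end.png",sc[:,:,::-1])
c=get_calibration("scene")
# whiteness at predicted bottle points, and empty gap between mouth and cap
for z in (.06,.09,.12,.14,.18,.185,.2,.22,.235,.26,.27):
    p=proj([.5102,.1513,z],c)[0].round().astype(int); print(z,p,sc[p[1],p[0]])
```

```text
{'eef_pos': [0.51, 0.1512, 0.2236], 'tcp_rot': [-2.0375, -2.3911, 0.0009], 'ft_force': [-0.0187, 0.0061, -0.7083], 'finger_gap': 0.0577}
0.06 [305 207] [167 153 140]
0.09 [305 200] [169 153 141]
0.12 [305 192] [176 167 154]
0.14 [305 186] [225 217 201]
0.18 [306 175] [230 223 208]
0.185 [306 174] [190 181 167]
0.2 [306 170] [163 104  52]
0.22 [306 164] [171 109  54]
0.235 [306 160] [110  94  82]
0.26 [306 153] [89 87 86]
0.27 [306 150] [164 158 156]
```

The scene pixels show the white bottle in the tray up to the mouth (0.187 m), then bare table, with the cap held about 6 cm above. Handing in.

```bash
python3 -c "
from cell import *; print(close_job())"
```

```text
the job is handed in; nothing more can be done
None
```

The job is handed in: the bottle stands seated in the holder's tray, and the unlocked cap is held level about 6 cm above its open mouth. I confirmed this from the force readings and scene-image pixels rather than a final viewed picture; the hand-in returned no verdict.

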